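Clear the scraper plate, extend the docked grill brush handle and hold it

ROBOT

A 6-joint arm with a two-finger parallel gripper is mounted at the origin on the work surface. World frame = base frame: x ahead of the robot, y to its left, z up, the work surface at z = 0. Lengths are in m, angles in degrees, forces in N, time in s.
With the tool pointing down it reaches from about 0.3 to 0.75 m from the base axis. Payload 8.5 kg.
Tool frame: the origin (TCP) lies at the very end of the fingers, on their centre line; the grasp point (between the pads) lies 19 mm behind it (env.pinch_z is the distance from the TCP to the grasp point, in m); z points along the fingers, y is the line along which they close (so a half turn about z gives the same grasp; the last joint's range is limited). The gripper opens to 85 mm and grips with 20 to 120 N. Pads are 22 mm wide; open, the fingers measure 114 mm over their backs; the gripper's body (76 mm by 85 mm) begins 54 mm behind the grasp point. The pads swing forward as they close: fully open they stand 13 mm farther back than shut.
Start: joints at [57.107, 21.807, 74.336, -0, 83.858, -12.336], TCP at [0.193, 0.515, 0.231] pointing down, gripper open.
Joint ranges: [-178.18, 178.18], [-50.72, 133.34], [12.68, 142.11], [-81.47, 261.47], [9.98, 163.14], [-165.26, 165.26]. Speed limits (degrees/s): [136.94, 136.94, 180, 180, 180, 180].

INTERFACE

Orientations are given as a 3x3 rotation matrix whose columns are the frame's x, y, z axes.
In Python, from rig import env, viewer gives the robot as it stands.
- The arm moves only by the tool drive_tool, never from a script. Its argument "series" is a list of rows, each a list of 3 entries, a list of its own where there are three numbers: the shift along the tool's x, y, z in m, then the turn about the tool's z in degrees, then the finger opening in m, from 0 to 0.0854. A call has 1 to 20 rows; each row is the pose to reach, as a shift and turn from the pose commanded when the call began, along the tool's axes at that moment; what a row does not reach only later rows make up. A row lasts 1/10 s, in which the tool goes at most 50 mm and 8.59 degrees, less where a joint would pass 70% of its speed; a pose out of reach is approached as far as the arm can. A call with a gripper value outside its range is refused whole. The fingers move at their own pace and stop on an object; "newtons" is the grip in N (left out, the last holds). Time passes only in rows, so rows that repeat a pose let the fingers close. It gives the time, the measured TCP pose, the force, the opening and the grip force at its end, in the units of the state.
- env.observe(): the state, without advancing time (a new reading comes with each control period).
- viewer.get_image(name): name is "scene" or "top"; returns a dict with "img" (384x512x3 uint8, red, green, blue), "depth" (384x512 float32, m along the optical axis (not along the pixel's ray), 0 where there is no reading), "camera_matrix" (3x3 intrinsics, pixels), "rvec" (rotation vector, rad) and "tvec" (3), from world to camera coordinates, as OpenCV has them. Camera axes: x right, y down, z forward; pixel columns grow to the right and rows downward; lengths in m; the calibration is good to about 2 mm. A picture is of the moment at which its call begins.
- env.close_job(): hands the job in; it is judged then, once.
The state is a dict: "time_s": time; "q": joint angles; "qvel": joint speeds; "joint_efforts": joint torques, N m; "position": TCP position; "tool_rot": TCP orientation; "ft_force": force on the tool from outside, world axes, zero at the start; "wrist_torque": the same for the moment, N m; "grip_width": finger opening in m; "gripper_force": force on a finger pad.
Only numpy, scipy, OpenCV 4.12 (cv2) and the standard library are available. Lean on these libraries where they do the work, as an engineer would, in place of code of your own. Each camera call takes 0.05 s, during which the arm holds its last target. There are 200 camera calls.

TASK

Slide the flat steel scraper plate straight up out of its slotted holder by its top edge and stand it in the narrow open metal caddy, because it covers the button of the docked grill brush. Then squeeze the brush's button in with the grip, pull the telescoping handle up past the first stop to the second stop, fully extended, and finish still gripping it there: do not let go. Leave the other things on the shelf where they are.

Things in the scene. Friction and masses are not known exactly. Their poses are not given: they have to be found in the camera images.
- dock: Fixed black dock, base slab 150 (x) x 130 (y) x 20 mm; origin centre of underside, z up. A wooden grill-brush head sits in it, its handle upright on the axis x = +20, y = 0 mm. In front (-x), two grooved posts (y = +-45 mm, tops 85 mm above the shelf) form a slotted holder in the plane x = -18 mm, grooves 7 mm wide; the plate stands there on the slab (z = 20 mm).
- handle_grip (a point): Centre of the brush handle's upright black grip, on its axis at button height: 125 mm above the shelf when collapsed; axes as the dock's. Grip 30 (x) x 28 (y) mm, from 30 mm below to 25 mm above this point. The button is mid-way on its -x face: fingers closing along x press it. The plate in its holder stands 15 mm before the button (no room for a finger), its top 35 mm above the grip's.
- handle (a joint): Upward extension of the telescoping handle, m: 0 collapsed (start), first stop 0.045, second stop = end of travel 0.090. A pin locks it at each stop unless the button is in; with the button held in it slides freely (0.15 kg, 1 N friction) through the first stop to the second, and sinks if let go between stops.
- button (a joint): Travel of the button into the grip along the dock's +x, m: 0 out (stands 6 mm proud of the -x face), 0.006 flush. 16 mm wide (y), 22 mm tall; spring 2 N at first, 6 N when flush. It unlocks the handle from 0.003 on. Centre the fingers on the handle, so that they drive it flush.
- plate_mid (a point): Centre of the flat steel scraper plate: 80 mm wide (y), 165 mm tall (z), 4 mm thick (x), about 0.35 kg; its top edge is thicker, 10 mm (x) by 14 mm tall. At the start it stands upright in the dock's grooves, underside 20 mm above the shelf, and slides up freely; it must rise 65 mm to clear the posts.
- plate_edge (a point): Middle of the plate's thicker top edge, 7 mm below its top and 158 mm above its underside; same axes. Grip it across x (10 mm).
- plate_foot (a point): Middle of the plate's lower edge; same axes.
- plate: The scraper plate as a whole, its origin at the middle of its lower edge, as plate_foot.
- caddy: Narrow open-topped metal caddy, fixed to the shelf, empty: outside 56 (x) x 126 (y) x 90 mm tall, walls and floor 3 mm, so inside 50 x 120 mm; origin at the centre of its underside. The plate stands in it with its width along the caddy's y and may lean on its rim.
- shaker: Bystander: closed glass shaker with metal flip-top lid, 50 mm across, 88 mm tall, origin under its centre.
- basting_brush: Bystander: silicone basting brush lying flat along its x, 235 mm long, 12 mm high, origin near its middle on the shelf; lies between dock and caddy.
- grill_scraper: Bystander: wooden-handled grill scraper lying flat along its x, 255 mm long, 18 mm high, origin between handle and blade, on the shelf.
- oil: Bystander: glass oil bottle, 54 mm across, 150 mm tall, origin under its centre.
- spice: Bystander: spice jar, 44 mm across, 80 mm tall, origin under its centre.
- bowl: Bystander: white bowl, 120 mm across, 45 mm tall, origin under its centre.
There are look-alikes about, which are no part of the job. What is shaped like the plate but orange or red is not meant.

How it is judged:
By the outcome, as a careful person would: the job done as asked, in the order asked, and still so for the second after the job is handed in, while the arm keeps its last pose, push and grip.
It also fails if it takes over 54 s, if anything falls off the work surface, if the arm or the gripper's body presses on something with over 40 N, if the wrist force passes 120 N, or if a joint passes its speed limit or range.

## Working session

There is one attempt and no reset: what is moved stays moved. The work goes in short steps, Python scripts to look and compute and a tool call to move; the robot and the scene stay as the last step left them, time stands still between calls to the robot, and variables do not carry over. Pictures are saved under pics/ and viewed, at most 10 in all, crops included, and the job is handed in when it is done.

Besides the shell and the picture viewer there is one more tool, called after ">>>" as name([rows], argument=value, ...), one row to a line, values as JSON. drive_tool: Moves the arm, as the interface text tells. Its arguments: {"type":"object","properties":{"series":{"type":"array"},"newtons":{"type":"number"}},"required":["series"]}

```bash
mkdir -p pics
cat > h.py <<'E'
import numpy as np,cv2
from rig import env,viewer
def cam(n):
    d=viewer.get_image(n);R,_=cv2.Rodrigues(np.array(d["rvec"],float));d["R"]=R;d["t"]=np.array(d["tvec"],float).ravel();d["K"]=np.array(d["camera_matrix"]);return d
def cloud(d):
    h,w=d["depth"].shape;u,v=np.meshgrid(np.arange(w),np.arange(h));z=d["depth"]
    K=d["K"];p=np.stack([(u-K[0,2])/K[0,0]*z,(v-K[1,2])/K[1,1]*z,z],-1)
    P=(p-d["t"])@d["R"];P[z<=0]=np.nan;return P
def proj(d,P): 
    q=np.atleast_2d(P)@d["R"].T+d["t"];q=q@d["K"].T;return q[:,:2]/q[:,2:]
E
python3 - <<'E'
from h import *
for n in("scene","top"):
    d=cam(n);cv2.imwrite(f"pics/{n}.png",cv2.resize(d["img"][:,:,::-1],(800,600),interpolation=cv2.INTER_CUBIC))
    np.savez(f"{n}.npz",**{k:d[k] for k in("img","depth","K","R","t")});print(n,-d["R"].T@d["t"],d["R"][2])
s=env.observe();print(s["tool_rot"],s["position"],s["time_s"],env.pinch_z)
E
```

```text
scene [ 1.15427788 -0.70388745  1.36629986] [-0.37545074  0.4671678  -0.80049422]
top [ 2.68750466e-01 -5.80413287e-04  1.82280469e+00] [ 0.17101485 -0.00235964 -0.98526563]
[[-9.36321866e-01  3.51142259e-01 -6.90516305e-04]
 [ 3.51142833e-01  9.36321298e-01 -1.06697656e-03]
 [ 2.71884563e-04 -1.24150334e-03 -9.99999192e-01]] [0.19298973 0.51476239 0.230786  ] 0.1 0.0187
```

View pics/scene.png

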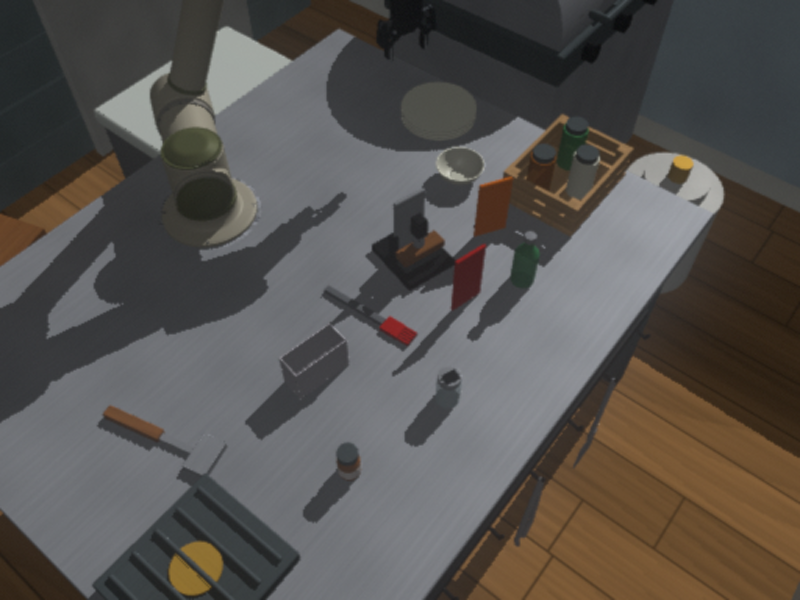

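View pics/top.png

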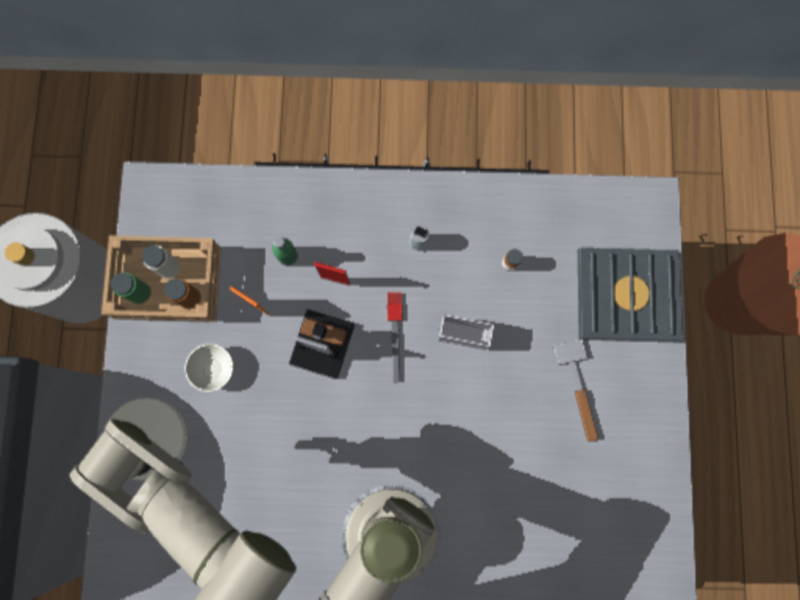

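The scene picture shows the grey steel plate at (408,218) in the black dock (413,255), with the brush head just in front at (420,245). Look-alikes: orange plate (492,207), red plate (468,277). The grey one stands in the dock's slotted holder, so it fits. The caddy is at scene (315,355), top (467,332). I'll measure these and confirm in an enlarged crop.

Run:
```python
from h import *
ims=[]
for n,c,cc in(("scene",(225,110,310,200),(170,195,235,260)),("top",(175,185,240,250),(270,190,330,235))):
    d=dict(np.load(n+".npz"));P=cloud(d)
    for nm,b in(("dock",c),("caddy",cc)):
        x0,y0,x1,y1=b;ims.append(cv2.resize(d["img"][y0:y1,x0:x1,::-1],(400,300),interpolation=cv2.INTER_CUBIC))
        Q=P[y0:y1,x0:x1].reshape(-1,3);I=d["img"][y0:y1,x0:x1].reshape(-1,3).astype(int)
        def rect(m,t):
            q=Q[m]
            if len(q)<4: print(n,nm,t,len(q));return
            r=cv2.minAreaRect(np.float32(q[:,:2]*1000));print(n,nm,t,len(q),"z",np.round([q[:,2].min(),q[:,2].max()],3),"med",np.round(np.median(q,0),3),"rect",np.round(r[0],0),np.round(r[1],0),round(r[2],1))
        z=Q[:,2]
        if nm=="dock":
            dark=I.max(1)<60
            rect((z>.012)&(z<.028)&dark,"slab");rect((z>.158)&(z<.2),"plate top");rect((z>.1)&(z<.2)&(I.min(1)>70),"plate");rect((z>.14)&(z<.156),"griptop")
            rect((z>.075)&(z<.09),"posts")
        else: rect((z>.08)&(z<.1),"rim");rect((z>.02)&(z<.1),"all")
cv2.imwrite("pics/c.png",np.vstack([np.hstack(ims[:2]),np.hstack(ims[2:])]))
```

```text
scene dock slab 550 z [0.012 0.028] med [0.512 0.154 0.019] rect [455. 130.] [255. 153.] 74.0
scene dock plate top 210 z [0.158 0.19 ] med [0.461 0.183 0.167] rect [556. 237.] [199. 205.] 80.3
scene dock plate 65 z [0.105 0.19 ] med [0.46  0.202 0.181] rect [521. 211.] [187. 179.] 38.4
scene dock griptop 195 z [0.14  0.156] med [0.49  0.184 0.147] rect [560. 230.] [205. 196.] 74.1
scene dock posts 141 z [0.075 0.09 ] med [0.502 0.172 0.082] rect [567. 202.] [226. 190.] 57.0
scene caddy rim 226 z [0.08  0.098] med [ 0.507 -0.176  0.087] rect [ 506. -174.] [129.  60.] 79.3
scene caddy all 1031 z [0.02  0.098] med [ 0.507 -0.174  0.06 ] rect [ 506. -174.] [129.  62.] 79.6
top dock slab 647 z [0.012 0.028] med [0.442 0.183 0.019] rect [470. 189.] [129. 145.] 75.4
top dock plate top 65 z [0.16  0.192] med [0.452 0.197 0.182] rect [463. 193.] [78. 35.] 74.0
top dock plate 85 z [0.104 0.192] med [0.452 0.195 0.181] rect [460. 194.] [76. 28.] 74.0
top dock griptop 54 z [0.14  0.155] med [0.487 0.184 0.148] rect [470. 181.] [67. 31.] 9.5
top dock posts 31 z [0.075 0.089] med [0.448 0.159 0.079] rect [468. 190.] [94. 54.] 74.3
top caddy rim 89 z [0.08  0.099] med [ 0.499 -0.178  0.088] rect [ 503. -173.] [126.  57.] 79.7
top caddy all 258 z [0.02  0.099] med [ 0.508 -0.176  0.069] rect [ 503. -172.] [126.  57.] 79.7
```

View pics/c.png

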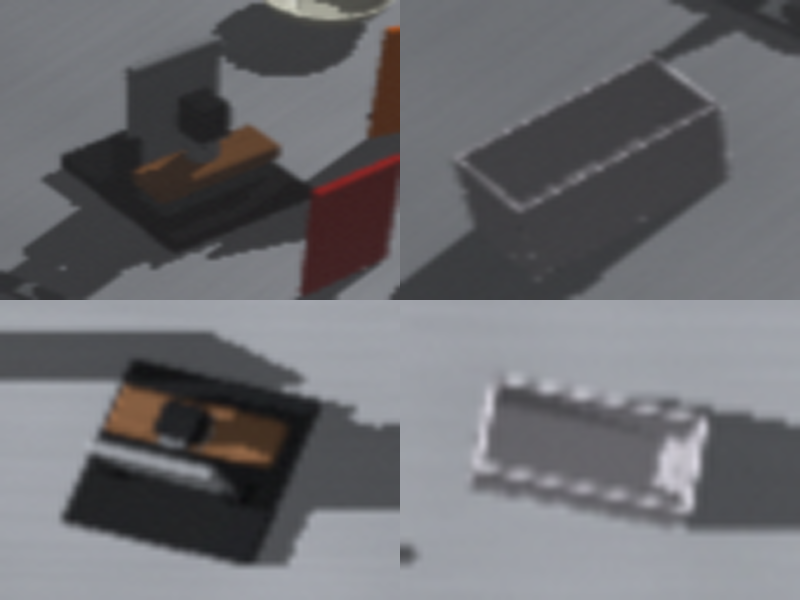

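The crop confirms it: the grey plate stands in the dock's holder, on the robot's side of the black grip, and the caddy is empty. I'll refine the poses.

```bash
cat >> h.py <<'E'
def ax(y): y=np.radians(y);return np.array([np.cos(y),np.sin(y)]),np.array([-np.sin(y),np.cos(y)])
def go(xyz,yaw):
    "shift in tool axes and turn, to put TCP at xyz and the tool's y axis at yaw (deg)"
    s=env.observe();R=np.array(s["tool_rot"]);c=np.degrees(np.arctan2(R[1,1],R[0,1]))
    print("shift",np.round(R.T@(np.array(xyz)-s["position"]),4),"turn",round(-((yaw-c+180)%360-180),2),"t",s["time_s"])
E
python3 - <<'E'
from h import *
for n,c in(("scene",(225,110,310,200)),("top",(175,185,240,250))):
    d=dict(np.load(n+".npz"));P=cloud(d);x0,y0,x1,y1=c;Q=P[y0:y1,x0:x1].reshape(-1,3);z=Q[:,2];z0=np.array([.47,.189])
    ex,ey=ax(-15)
    L=np.c_[(Q[:,:2]-z0)@ex,(Q[:,:2]-z0)@ey]
    near=(abs(L[:,0])<.09)&(abs(L[:,1])<.075)
    def st(t,m):
        l=L[m&near]; print(n,t,len(l),"x",np.round(np.percentile(l[:,0],[2,50,98])*1000,1),"y",np.round(np.percentile(l[:,1],[2,50,98])*1000,1), "slope deg",round(np.degrees(np.polyfit(l[:,1],l[:,0],1)[0]),1))
    st("platetop",(z>.178)&(L[:,0]<.005));st("plate",(z>.09)&(z<.178)&(L[:,0]<-.008)&(L[:,0]>-.03));st("griptop",(z>.143)&(z<.155)&(L[:,0]>.002)&(L[:,0]<.04)&(abs(L[:,1])<.02));st("slab",(z>.014)&(z<.026))
ex,ey=ax(-15);z0=np.array([.47,.189]);p=z0-.018*ex
print(p);go([*p,.24],-15)
E
```

```text
scene platetop 68 x [-23.3 -14.8 -10.3] y [-36.   -2.   39.3] slope deg 1.1
scene plate 291 x [-20.6 -15.9 -11.3] y [-36.5  -4.3  42.6] slope deg 0.9
scene griptop 65 x [ 6.9 22.1 37.3] y [-13.7   1.1  15. ] slope deg -6.3
scene slab 487 x [-70.5  45.3  76.5] y [-63.  -32.4  60.6] slope deg 32.4
top platetop 55 x [-25.  -20.  -15.3] y [-35.    4.   39.8] slope deg 1.1
top plate 32 x [-24.3 -22.  -15. ] y [-44.9  -3.4  41.4] slope deg -1.0
top griptop 46 x [ 3.2 17.9 31.2] y [-11.6   1.3  13.7] slope deg 0.9
top slab 631 x [-74.8 -30.   69.9] y [-62.1  -5.3  63.7] slope deg -3.8
[0.45261334 0.19365874]
shift [-0.3558 -0.2095 -0.0091] turn 84.44 t 0.1
```

Run:
```python
from h import *
ex,ey=ax(-15.6);z0=np.array([.47,.189]);p=z0-.0185*ex+.0015*ey
print(p);go([*p,.24],-15.6)
```

```text
[0.45258487 0.19541976]
shift [-0.3552 -0.2079 -0.0091] turn 85.04 t 0.1
```

>>> drive_tool([
  [[-0.012,-0.007,-0.01],3,0.0854],
  [[-0.04,-0.024,-0.01],10,0.0854],
  [[-0.07,-0.041,-0.01],17,0.0854],
  [[-0.1,-0.058,-0.01],24,0.06],
  [[-0.13,-0.076,-0.01],31,0.06],
  [[-0.16,-0.094,-0.01],38.5,0.06],
  [[-0.19,-0.111,-0.01],45.5,0.06],
  [[-0.22,-0.129,-0.01],52.5,0.06],
  [[-0.25,-0.146,-0.01],60,0.06],
  [[-0.28,-0.164,-0.01],67,0.06],
  [[-0.31,-0.181,-0.01],74,0.06],
  [[-0.34,-0.199,-0.009],81,0.06],
  [[-0.355,-0.208,-0.009],85,0.06],
  [[-0.355,-0.208,-0.009],85,0.06],
  [[-0.355,-0.208,-0.009],85,0.06],
])

```text
time_s: 1.6
position: [0.4523, 0.1952, 0.2407]
tool_rot: [[0.269, 0.963, 0.0], [0.963, -0.269, 0.0], [0.0, -0.0, -1.0]]
ft_force: [0.6, 0.2, 1.1]
grip_width: 0.0602
gripper_force: 0.0
```

Run:
```python
from h import *
d=cam("scene");im=d["img"][90:190,215:325,::-1];d2=cam("top");i2=d2["img"][180:255,170:250,::-1]
cv2.imwrite("pics/a.png",np.hstack([cv2.resize(im,(400,364),interpolation=cv2.INTER_CUBIC),cv2.resize(i2,(388,364),interpolation=cv2.INTER_CUBIC)]))
go([.4526,.1954,.159],-15.6)
```

```text
shift [-0.0004  0.0008  0.0817] turn 0.11 t 1.7
```

View pics/a.png

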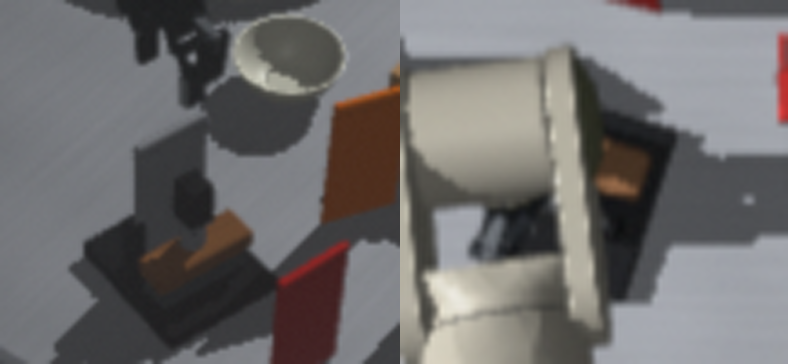

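The fingers hang centred over the steel plate's top edge (scene crop: fingers at (150,30) and (195,70), plate top at (172,130)). Going down and closing.

>>> drive_tool([
  [[0,0.001,0.01],0,0.045],
  [[0,0.001,0.03],0,0.045],
  [[0,0.001,0.05],0,0.045],
  [[0,0.001,0.065],0,0.045],
  [[0,0.001,0.075],0,0.045],
  [[0,0.001,0.081],0,0.045],
  [[0,0.001,0.081],0,0.045],
  [[0,0.001,0.081],0,0.0],
  [[0,0.001,0.081],0,0.0],
  [[0,0.001,0.081],0,0.0],
  [[0,0.001,0.081],0,0.0],
  [[0,0.001,0.081],0,0.0],
  [[0,0.001,0.081],0,0.0],
  [[0,0.001,0.081],0,0.0],
], newtons=50)

```text
time_s: 3.1
position: [0.4537, 0.1954, 0.16]
tool_rot: [[0.268, 0.963, 0.001], [0.963, -0.268, 0.0], [0.001, 0.001, -1.0]]
ft_force: [-1.1, 0.9, 4.6]
grip_width: 0.0091
gripper_force: 50.3
```

>>> drive_tool([
  [[0,0,-0.004],0,0],
  [[0,0,-0.01],0,0],
  [[0,0,-0.02],0,0],
  [[0,0,-0.03],0,0],
  [[0,0,-0.04],0,0],
  [[0,0,-0.05],0,0],
  [[0,0,-0.06],0,0],
  [[0,0,-0.07],0,0],
  [[0,0,-0.08],0,0],
  [[0,0,-0.095],0,0],
  [[0,0,-0.11],0,0],
  [[0,0,-0.12],0,0],
  [[0,0,-0.13],0,0],
  [[0,0,-0.14],0,0],
  [[0,0,-0.14],0,0],
  [[0,0,-0.14],0,0],
])

```text
time_s: 4.7
position: [0.4533, 0.1952, 0.2991]
tool_rot: [[0.268, 0.963, -0.0], [0.963, -0.268, -0.0], [-0.0, -0.0, -1.0]]
ft_force: [-0.1, -0.2, -3.6]
grip_width: 0.0091
gripper_force: 49.0
```

Run:
```python
from h import *
d=cam("scene");im=d["img"][60:190,200:325,::-1]
cv2.imwrite("pics/b.png",cv2.resize(im,(577,600),interpolation=cv2.INTER_CUBIC))
P=cloud(d)
ex,ey=ax(-15.6);s=env.observe();tc=s["position"][:2];Q=P[60:190,200:325].reshape(-1,3);L=np.c_[(Q[:,:2]-tc)@ex,(Q[:,:2]-tc)@ey]
m=(abs(L[:,0])<.015)&(abs(L[:,1])<.06)&(Q[:,2]>.15)&(Q[:,2]<.28)
l=L[m];z=Q[m,2];print(m.sum(),np.round(np.percentile(l[:,0],[5,50,95]),4),np.round(np.percentile(l[:,1],[1,50,99]),4),"zmin",np.percentile(z,1))
print("tilt x/z, yaw slope deg",np.degrees(np.linalg.lstsq(np.c_[z,l[:,1],np.ones(len(z))],l[:,0],rcond=None)[0]))
ex,ey=ax(-10.4);c=np.array([.5045,-.173]);p=c-.012*ex;print(p);go([*p,.3],-10.4);print(s["grip_width"],s["gripper_force"],s["ft_force"])
```

```text
543 [-0.0012  0.0025  0.006 ] [-0.0398  0.0009  0.0418] zmin 0.1584978960316559
tilt x/z, yaw slope deg [ 0.48800967 -0.12520093  0.03547686]
[ 0.49269714 -0.17083377]
shift [-0.3421  0.1362 -0.0012] turn -5.16 t 4.75
0.009068233914803733 48.95424127578735 [ 0.32967414  0.05296864 -4.36563933]
```

View pics/b.png

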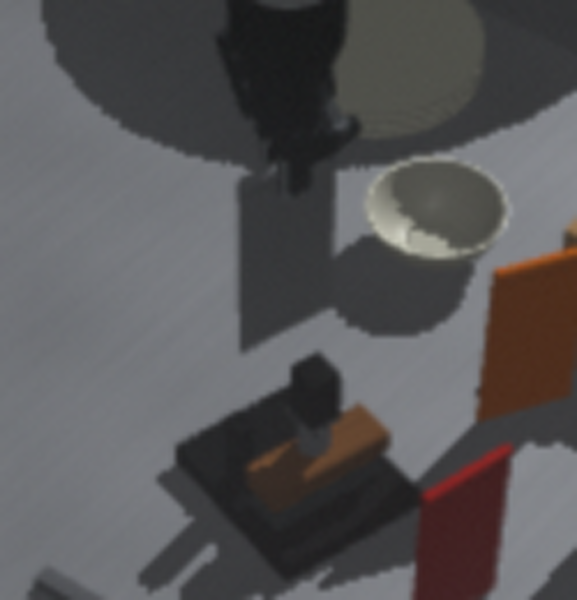

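The plate hangs straight from the fingers, clear of the posts, with its foot at about (290,330) in the crop. Carrying it to above the caddy.

>>> drive_tool([
  [[-0.005,0.002,0],0,0],
  [[-0.015,0.006,0],0,0],
  [[-0.035,0.014,0],0,0],
  [[-0.06,0.024,0],-1,0],
  [[-0.085,0.034,0],-1.5,0],
  [[-0.115,0.046,0],-2,0],
  [[-0.145,0.058,0],-2.5,0],
  [[-0.175,0.07,0],-3,0],
  [[-0.205,0.082,0],-3.5,0],
  [[-0.235,0.094,0],-4,0],
  [[-0.265,0.106,0],-4.5,0],
  [[-0.29,0.115,0],-5,0],
  [[-0.31,0.123,0],-5.2,0],
  [[-0.325,0.13,0],-5.2,0],
  [[-0.335,0.134,0],-5.2,0],
  [[-0.342,0.136,0],-5.2,0],
  [[-0.342,0.136,0],-5.2,0],
  [[-0.342,0.136,0],-5.2,0],
])

```text
time_s: 6.55
position: [0.4927, -0.1701, 0.2994]
tool_rot: [[0.179, 0.984, -0.0], [0.984, -0.179, 0.0], [0.0, -0.0, -1.0]]
ft_force: [-0.3, 0.4, -3.5]
grip_width: 0.0086
gripper_force: 48.9
```

Run:
```python
from h import *
d=cam("scene");P=cloud(d);s=env.observe();tc=s["position"][:2]
Q=P.reshape(-1,3);c=np.array([.5045,-.173]);ex,ey=ax(-10.4);L=np.c_[(Q[:,:2]-c)@ex,(Q[:,:2]-c)@ey];z=Q[:,2]
near=(abs(L[:,0])<.05)&(abs(L[:,1])<.08)
for t,m in(("plate",near&(z>.15)&(z<.28)),("rim",near&(z>.084)&(z<.095)),("outside",near&(z>.02)&(z<.08))):
    print(t,m.sum(),np.round(np.percentile(L[m],[1,5,50,95,99],axis=0).T,4),"z",np.round(np.percentile(z[m],[0.5,99]),3))
m=near&(z>.15)&(z<.28);print(np.degrees(np.polyfit(L[m,1],L[m,0],1)[0]))
print("tcp in caddy",(tc-c)@ex,(tc-c)@ey,s["position"])
```

```text
plate 632 [[-0.0138 -0.0126 -0.0101 -0.0074 -0.0065]
 [-0.0376 -0.0359  0.0007  0.0378  0.0413]] z [0.159 0.279]
rim 155 [[-0.0274 -0.0261 -0.0001  0.0303  0.0312]
 [-0.0629 -0.0616  0.0076  0.0621  0.0637]] z [0.084 0.094]
outside 795 [[-0.0278 -0.0262  0.0025  0.0305  0.0319]
 [-0.0637 -0.0626 -0.0005  0.0601  0.0616]] z [0.02 0.08]
0.08855847297778038
tcp in caddy -0.012155202878505926 0.0008678441035162262 [ 0.49270115 -0.16995217  0.29943105]
```

>>> drive_tool([
  [[0,0,0.005],0,0],
  [[0,0,0.015],0,0],
  [[0,0,0.03],0,0],
  [[0,0,0.045],0,0],
  [[0,0,0.06],0,0],
  [[0,0,0.07],0,0],
  [[0,0,0.08],0,0],
  [[0,0,0.092],0,0],
  [[0,0,0.104],0,0],
  [[0,0,0.116],0,0],
  [[0,0,0.128],0,0],
  [[0,0,0.138],0,0],
  [[0,0,0.146],0,0],
  [[0,0,0.15],0,0],
  [[0,0,0.153],0,0],
  [[0,0,0.154],0,0],
  [[0,0,0.154],0,0],
])

```text
time_s: 8.3
position: [0.4928, -0.1707, 0.1455]
tool_rot: [[0.18, 0.984, 0.0], [0.984, -0.18, -0.0], [-0.0, 0.0, -1.0]]
ft_force: [-0.5, -0.4, -4.4]
grip_width: 0.0092
gripper_force: 48.9
```

>>> drive_tool([
  [[0,0,0.001],0,0],
  [[0,0,0.002],0,0],
  [[0,0,0.0025],0,0],
  [[0,0,0.0025],0,0],
])

```text
time_s: 8.7
position: [0.4929, -0.1708, 0.1431]
tool_rot: [[0.18, 0.984, 0.0], [0.984, -0.18, -0.0], [-0.0, 0.001, -1.0]]
ft_force: [-0.4, -0.6, -2.2]
grip_width: 0.0089
gripper_force: 49.2
```

>>> drive_tool([
  [[0,0,0.003],0,0.0],
  [[0,0,0.003],0,0.02],
  [[0,0,0.003],0,0.03],
  [[0,0,0.003],0,0.03],
  [[0,-0.005,0.003],0,0.03],
  [[0,-0.01,0.003],0,0.03],
  [[0,-0.015,0.003],0,0.03],
  [[0,-0.02,0.003],0,0.03],
  [[0,-0.022,0.003],0,0.03],
  [[0,-0.022,0.003],0,0.045],
  [[0,-0.018,0.003],0,0.06],
  [[0,-0.016,0.003],0,0.06],
  [[0,-0.016,0],0,0.06],
])

```text
time_s: 10.0
position: [0.4773, -0.1678, 0.1426]
tool_rot: [[0.18, 0.984, -0.0], [0.984, -0.18, 0.0], [0.0, -0.0, -1.0]]
ft_force: [0.4, -1.0, -0.5]
grip_width: 0.06
gripper_force: 0.0
```

Run:
```python
from h import *
d=cam("scene");P=cloud(d);s=env.observe()
Q=P.reshape(-1,3);c=np.array([.5045,-.173]);ex,ey=ax(-10.4);L=np.c_[(Q[:,:2]-c)@ex,(Q[:,:2]-c)@ey];z=Q[:,2]
for a in(.1,.11,.12,.13):
    m=(abs(L[:,0])<.06)&(abs(L[:,1])<.045)&(z>a)&(z<a+.01);print(a,m.sum(),np.round(np.percentile(L[m],[5,50,95],axis=0).T,4))
im=d["img"][130:270,140:270,::-1];cv2.imwrite("pics/p.png",cv2.resize(im,(557,600),interpolation=cv2.INTER_CUBIC))
```

```text
0.1 29 [[-0.0258 -0.0214 -0.0179]
 [-0.0382 -0.0214  0.0018]]
0.11 29 [[-0.027  -0.0234 -0.0195]
 [-0.0374 -0.0166  0.001 ]]
0.12 31 [[-0.0268 -0.0243 -0.0215]
 [-0.0373 -0.0178  0.0008]]
0.13 29 [[-0.0287 -0.0265 -0.0231]
 [-0.037  -0.0187  0.0013]]
```

View pics/p.png

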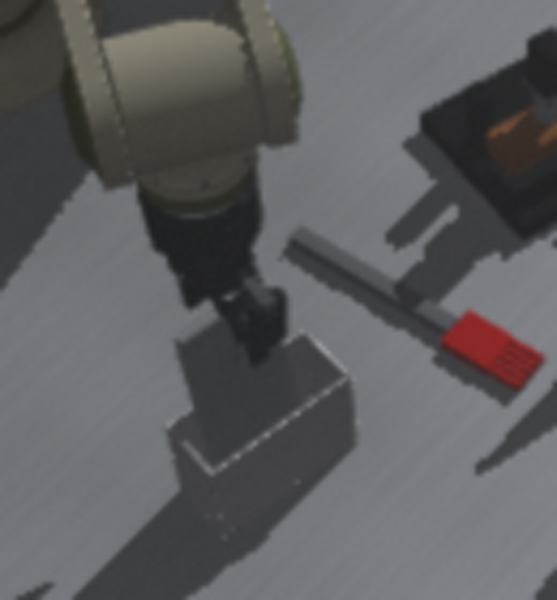

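The plate stands in the caddy, leaning on its robot-side rim (crop (240,380)). The fingers are open around it. Rising.

>>> drive_tool([
  [[0,0,-0.005],0,0.06],
  [[0,0,-0.015],0,0.06],
  [[0,0,-0.03],0,0.06],
  [[0,0,-0.05],0,0.06],
  [[0,0,-0.075],0,0.0854],
  [[0,0,-0.1],0,0.0854],
  [[0,0,-0.11],0,0.0854],
  [[0,0,-0.11],0,0.0854],
])

```text
time_s: 10.85
position: [0.4773, -0.168, 0.2542]
tool_rot: [[0.18, 0.984, 0.002], [0.984, -0.18, -0.002], [-0.001, 0.003, -1.0]]
ft_force: [-0.3, 0.6, -1.0]
grip_width: 0.0851
gripper_force: 0.0
```

Run:
```python
from h import *
d=cam("top");P=cloud(d).reshape(-1,3);d2=cam("scene");P2=cloud(d2).reshape(-1,3)
ex,ey=ax(-15.6);z0=np.array([.47,.189])
for Q in(P,P2):
    L=np.c_[(Q[:,:2]-z0)@ex,(Q[:,:2]-z0)@ey];z=Q[:,2]
    m=(abs(L[:,0]-.02)<.03)&(abs(L[:,1])<.03)&(z>.145)&(z<.156);print("grip top",m.sum(),np.round(np.percentile(L[m],[3,50,97],axis=0).T,4))
    m=(abs(L[:,0]-.02)<.03)&(abs(L[:,1])<.03)&(z>.1);print("grip",np.round(np.percentile(L[m],[1,50,99],axis=0).T,4),z[m].max())
    c=np.array([.5045,-.173]);a,b=ax(-10.4);L=np.c_[(Q[:,:2]-c)@a,(Q[:,:2]-c)@b]
    m=(abs(L[:,0])<.08)&(abs(L[:,1])<.06)&(z>.11)&(z<.2);print("plate",m.sum(),np.round(np.percentile(L[m],[2,50,98],axis=0).T,4),z[m].max())
p=z0+.0203*ex+.0012*ey;print(p);go([*p,.25],-15.6)
```

```text
grip top 39 [[ 0.0061  0.019   0.0311]
 [-0.0112  0.0022  0.0141]]
grip [[-0.0033  0.0143  0.0312]
 [-0.0129 -0.002   0.0144]] 0.15948885963363357
plate 29 [[-0.0381 -0.0334 -0.0283]
 [-0.0139  0.0226  0.0402]] 0.17173961967964
grip top 63 [[ 0.0073  0.0244  0.0377]
 [-0.0133  0.0004  0.0146]]
grip [[ 0.007   0.0302  0.0392]
 [-0.0141 -0.0048  0.015 ]] 0.15454200275175534
plate 345 [[-0.0354 -0.0264 -0.0202]
 [-0.0372 -0.0003  0.0394]] 0.17083331510976202
[0.4898749  0.18469672]
shift [ 0.3489 -0.0503  0.0022] turn 5.24 t 10.95
```

>>> drive_tool([
  [[0.01,-0.001,0],0,0.0854],
  [[0.03,-0.004,0],0.5,0.0854],
  [[0.06,-0.008,0],1,0.0854],
  [[0.09,-0.013,0],1.5,0.0854],
  [[0.12,-0.017,0],2,0.0854],
  [[0.15,-0.021,0],2.5,0.0854],
  [[0.18,-0.026,0],3,0.0854],
  [[0.21,-0.03,0],3.5,0.0854],
  [[0.24,-0.034,0],4,0.0854],
  [[0.27,-0.039,0],4.5,0.0854],
  [[0.3,-0.043,0.001],5,0.0854],
  [[0.325,-0.047,0.002],5.2,0.0854],
  [[0.34,-0.049,0.002],5.2,0.0854],
  [[0.349,-0.05,0.002],5.2,0.0854],
  [[0.349,-0.05,0.002],5.2,0.0854],
  [[0.349,-0.05,0.002],5.2,0.0854],
])

```text
time_s: 12.55
position: [0.4906, 0.1839, 0.2507]
tool_rot: [[0.269, 0.963, -0.0], [0.963, -0.269, -0.0], [-0.0, -0.0, -1.0]]
ft_force: [0.3, -0.4, 0.0]
grip_width: 0.0852
gripper_force: 0.0
```

Run:
```python
from h import *
d=cam("scene")
im=d["img"][70:190,215:325,::-1];cv2.imwrite("pics/g.png",cv2.resize(im,(550,600),interpolation=cv2.INTER_CUBIC))
go([.4899,.1847,.106],-15.6)
```

```text
shift [ 0.0008 -0.001   0.1448] turn -0.01 t 12.6
```

View pics/g.png

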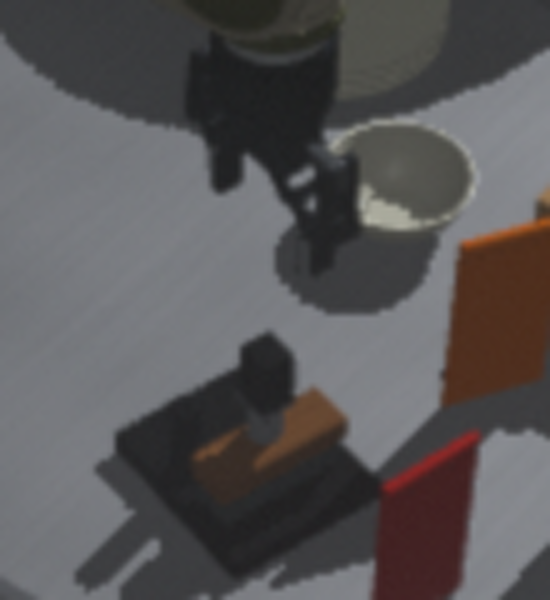

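The fingers ((225,170) and (320,250)) straddle the grip below them at (268,370). Going down.

>>> drive_tool([
  [[0.001,-0.001,0.01],0,0.0854],
  [[0.001,-0.001,0.03],0,0.0854],
  [[0.001,-0.001,0.05],0,0.0854],
  [[0.001,-0.001,0.07],0,0.0854],
  [[0.001,-0.001,0.085],0,0.0854],
  [[0.001,-0.001,0.1],0,0.0854],
  [[0.001,-0.001,0.115],0,0.0854],
  [[0.001,-0.001,0.13],0,0.0854],
  [[0.001,-0.001,0.14],0,0.0854],
  [[0.001,-0.001,0.146],0,0.0854],
  [[0.001,-0.001,0.146],0,0.06],
  [[0.001,-0.001,0.146],0,0.05],
], newtons=40)

```text
time_s: 13.8
position: [0.4901, 0.1857, 0.1052]
tool_rot: [[0.268, 0.963, 0.001], [0.963, -0.268, 0.0], [0.0, 0.001, -1.0]]
ft_force: [-0.5, 0.4, 0.0]
grip_width: 0.0591
gripper_force: 0.0
```

>>> drive_tool([
  [[0,0,0],0,0.042],
  [[0,0,0],0,0.035],
  [[0,0,0],0,0.02],
  [[0,0,0],0,0],
  [[0,0,0],0,0],
  [[0,0,0],0,0],
  [[0,0,0],0,0],
  [[0,0,0],0,0],
], newtons=50)

```text
time_s: 14.6
position: [0.4889, 0.1861, 0.1053]
tool_rot: [[0.268, 0.963, -0.001], [0.963, -0.268, 0.0], [0.0, -0.001, -1.0]]
ft_force: [-7.4, 0.8, 7.1]
grip_width: 0.0295
gripper_force: 49.3
```

>>> drive_tool([
  [[0,-0.001,-0.002],0,0],
  [[0,-0.001,-0.006],0,0],
  [[0,-0.001,-0.012],0,0],
  [[0,-0.001,-0.018],0,0],
  [[0,-0.001,-0.024],0,0],
  [[0,-0.001,-0.03],0,0],
  [[0,-0.001,-0.036],0,0],
  [[0,-0.001,-0.042],0,0],
  [[0,-0.001,-0.048],0,0],
  [[0,-0.001,-0.054],0,0],
  [[0,-0.001,-0.06],0,0],
  [[0,-0.001,-0.06],0,0],
])

```text
time_s: 15.8
position: [0.4889, 0.186, 0.1657]
tool_rot: [[0.268, 0.963, 0.001], [0.963, -0.268, 0.0], [0.0, 0.001, -1.0]]
ft_force: [-0.6, 2.0, -0.5]
grip_width: 0.0296
gripper_force: 50.0
```

>>> drive_tool([
  [[0,0,-0.004],0,0],
  [[0,0,-0.009],0,0],
  [[0,0,-0.014],0,0],
  [[0,0,-0.019],0,0],
  [[0,0,-0.024],0,0],
  [[0,0,-0.027],0,0],
  [[0,0,-0.029],0,0],
  [[0,0,-0.03],0,0],
  [[0,0,-0.03],0,0],
  [[0,0,-0.03],0,0],
])

```text
time_s: 16.8
position: [0.4889, 0.186, 0.1949]
tool_rot: [[0.268, 0.963, 0.0], [0.963, -0.268, 0.0], [0.0, -0.0, -1.0]]
ft_force: [-0.6, 1.3, -0.8]
grip_width: 0.0294
gripper_force: 50.1
```

Not yet at the stop by force; pulling a little further.

>>> drive_tool([
  [[0,0,-0.001],0,0],
  [[0,0,-0.002],0,0],
  [[0,0,-0.002],0,0],
  [[0,0,-0.002],0,0],
])

```text
time_s: 17.2
position: [0.4888, 0.186, 0.1955]
tool_rot: [[0.268, 0.963, -0.002], [0.963, -0.268, -0.0], [-0.001, -0.002, -1.0]]
ft_force: [4.5, 4.5, -18.4]
grip_width: 0.0296
gripper_force: 51.5
```

>>> drive_tool([
  [[0,0,0.0005],0,0],
  [[0,0,0.0007],0,0],
  [[0,0,0.0007],0,0],
  [[0,0,0.0007],0,0],
  [[0,0,0.0007],0,0],
  [[0,0,0.0007],0,0],
], newtons=60)

```text
time_s: 17.8
position: [0.4888, 0.186, 0.1955]
tool_rot: [[0.268, 0.963, -0.001], [0.963, -0.268, -0.0], [-0.0, -0.001, -1.0]]
ft_force: [3.4, 3.1, -18.0]
grip_width: 0.0295
gripper_force: 60.5
```

Run:
```python
from h import *
d=cam("scene")
im=d["img"][60:280,130:330,::-1];cv2.imwrite("pics/e.png",cv2.resize(im,(545,600),interpolation=cv2.INTER_CUBIC))
```

```text
(no output)
```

View pics/e.png

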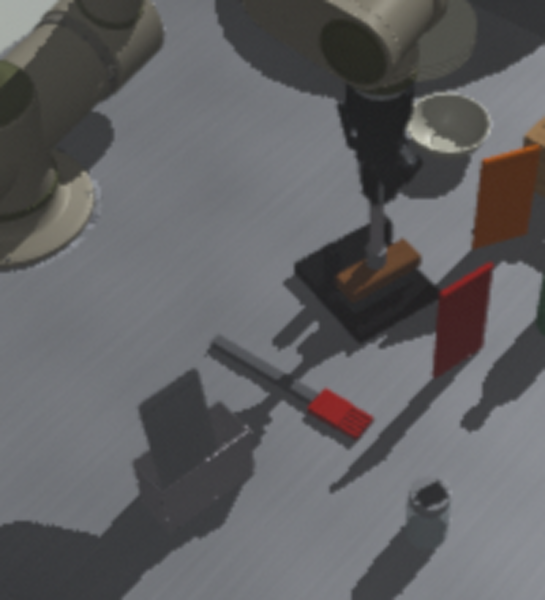

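The handle is fully extended and still gripped: the bare shaft shows at (377,225), the plate stands in the caddy at (175,425), and the bystanders are where they were. Handing in.

```bash
python3 -c "
from rig import env
print(env.close_job())"
```

```text
the job is handed in; nothing more can be done
None
```

I handed the job in at about 18 s: the plate stands in the caddy, leaning on its rim, and the brush handle is pulled up about 90 mm to the second stop, still gripped with the button in.

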